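# Seat the plate divider in the drying tray

### The job

Pick up the blue plate divider by its grip and fit it onto the white slotted rail of the drying tray, so that all five feet stand in their own slots and it sits fully home and level (either way round), then let go. The rail has been shifted along the tray by an amount that is not measured, so rest the feet lightly on it, feel along for the slots and press gently, never hard. Leave the glass, mug, salt shaker and brush where they are.

Things in the scene. Friction and masses are not known exactly. Their poses are not given: they have to be found in the camera images.
- divider: Blue plate divider, loose, about 0.2 kg, standing on its feet. Origin: centre of the underside of the feet; z up, y along the bar; the same either way round. Bar 34 (x) x 144 (y) mm, from 18 to 28 mm above the origin. Five flat feet under it at y = -60, -30, 0, 30, 60 mm, each 30 (x) x 5 (y) mm, 18 mm long. Four wire arches on top at y = +-40, +-62 mm, up to 60 mm above the origin.
- divider_grip (a point): Grip point, 64 mm above the divider's origin at rest. The grip is a block 14 mm thick (divider x), 34 mm long (y), from 40 to 76 mm above the origin; pinch it across x. It stands on a sprung stem: pushed down, it sinks up to 10 mm towards the bar (2 N to start, 9 N at the stop, rigid beyond) and springs back. Sideways it is rigid.
- tray: Grey drying tray 130 (x) x 260 (y) mm, rim 16 mm high, fixed. Origin: centre of its underside; z up, y along its length. It carries a white slotted rail on its midline (see the rail entry). The divider's origin is 30 mm above the tray's when its feet stand on the rail between the slots, 12 mm when home (bar on the rail).
- rail_line (a point): Point of the tray at x = 0, y = 0, 30 mm up, level with the rail's top. Rail 48 (x) x 190 (y) mm, five slots at 30 mm pitch, each 36 (x) x 7.5 (y) mm, 20 mm deep, ends solid. The middle slot lies at x = 0 and anywhere from 3 to 27 mm from this point along the tray's +y; the shift differs each time and is not reported. The rail stays put under loads below 40 N.
- faceted_glass: Clear drinking glass, 81 mm wide, 95 mm high; origin at the centre of its base. Bystander.
- enamel_mug: White mug with handle, 85x115x92 mm high; origin at the centre of its base. Bystander.
- salt_shaker: Grey salt shaker, 44 mm wide, 90 mm high; origin at the centre of its base. Bystander.
- dish_brush: Pink dish brush, 30x86 mm, 23 mm high, lying bristles down; origin at the centre of its underside. Bystander.

How it is judged (in metres and radians):
On the way:
1. the divider is lifted clear of the table in the fingers (height (world z) of divider above 0.035 m and contact force between divider and the fingers above 1 N and contact force between divider and tray below 0.1 N), for 0.2 s.
At the end, for the whole second after the job is handed in: Divider in the rail, all feet in slots: origin 9 to 14.5 mm above the tray's, within 6 mm of it in x and 0 to 31 mm in y (tray frame), bar along the tray within 0.08 rad (either way round), level within 0.05 rad, released and at rest (z of divider in the frame of tray between 0.009 and 0.0145 m and x of divider in the frame of tray between -0.006 and 0.006 m and y of divider in the frame of tray between 0 and 0.031 m and angle between the y axis of divider and the y axis of tray, either way round below 0.08 rad and angle between divider's own z axis and vertical below 0.05 rad and linear speed of divider below 0.02 m/s); the robot touches nothing.
It fails at once if the divider is forced: more than 22 N between it and the tray with its rail (contact force between divider and tray above 22 N).
It fails at once if the faceted glass is moved more than 20 mm or tipped (distance of faceted_glass from where it was at the start of the episode above 0.02 m or angle between faceted_glass's own z axis and vertical above 0.35 rad).
It fails at once if the enamel mug is moved more than 20 mm or tipped (distance of enamel_mug from where it was at the start of the episode above 0.02 m or angle between enamel_mug's own z axis and vertical above 0.35 rad).
It fails at once if the salt shaker is moved more than 20 mm or tipped (distance of salt_shaker from where it was at the start of the episode above 0.02 m or angle between salt_shaker's own z axis and vertical above 0.35 rad).
It fails at once if the dish brush is moved more than 20 mm or tipped (distance of dish_brush from where it was at the start of the episode above 0.02 m or angle between dish_brush's own z axis and vertical above 0.35 rad).
It also fails if it takes over 58 s, if anything falls off the work surface, if the arm or the gripper's body presses on something with over 40 N, if the wrist force passes 120 N, or if a joint passes its speed limit or range.

### The arm

A 6-joint arm with a two-finger parallel gripper is mounted at the origin on a cart in front of the work surface, level with it; the furniture and walls round the work are solid. World frame = base frame: x ahead of the robot, y to its left, z up, the work surface at z = 0. Lengths are in m, angles in degrees, forces in N, time in s.
With the tool pointing down it reaches from about 0.35 to 0.875 m from the base axis. Payload 4.2 kg.
Tool frame: the origin (TCP) lies at the very end of the fingers, on their centre line; the grasp point (between the pads) lies 19 mm behind it; z points along the fingers, y is the line along which they close (so a half turn about z gives the same grasp; the last joint's range is limited). The gripper opens to 87 mm and grips with 3 to 60 N. Pads are 19 mm wide; open, the fingers measure 117 mm over their backs; the gripper's body (75 mm by 190 mm) begins 51 mm behind the grasp point.
Start: joints at [81.853, 22.042, 0.453, 0, -68.411, -14.817], TCP at [0.244, 0.575, 0.223] pointing down, gripper open.
Joint ranges: [-179.83, 179.83], [-69.29, 118.12], [-61.27, 80.66], [-181.25, 117.63], [-171.15, -9.14], [-177.46, 177.46]. Speed limits (degrees/s): [159.86, 159.86, 180, 180, 180, 180].

### API

Orientations are given as a 3x3 rotation matrix whose columns are the frame's x, y, z axes.
In Python, from station import sense, cams, r gives the robot as it stands. The module is installed in compiled form; this text tells all that it offers.
- The arm moves only by the tool step_arm, never from a script. Its argument "targets" is text: rows parted by semicolons, each of 4 numbers parted by spaces: the shift along the tool's x, y, z in cm, then the turn about the tool's z in degrees. In form: x y z turn; .... A call has 1 to 12 rows; each row shifts and turns the commanded pose from where the row before left it, along the tool's axes as they then stand; what a row does not reach is not made up. A row lasts 1/12 s, in which the tool goes at most 41.7 mm and 7.16 degrees, less where a joint would pass 70% of its speed; a pose out of reach is approached as far as the arm can. A call with a gripper value outside its range is refused whole. "claw" is the finger opening in cm, from 0 to 8.7, set as the call begins (left out, the last holds). The fingers move at their own pace and stop on an object; the grip force is fixed at half the most. Time passes only in rows, so rows that do not move let the fingers close. It gives the time, the measured TCP pose, the force, the opening and the grip force at its end, in the units of the state.
- sense(): the state, without advancing time (a new reading comes with each control period).
- cams.capture(name): name is "scene" or "side" or "wrist"; returns a dict with "frame" (400x640x3 uint8, blue, green, red), "vertical_fov" (degrees; the focal length in pixels is half the picture's height over the tangent of half this angle, whatever the lens; pixels are square), "cx", "cy" (the principal point, pixels), "eye" and "rotation" of the camera in the world; the wrist camera has in their place "tool_from_camera" (4x4, takes a point from camera to tool coordinates, whose origin is the TCP and whose axes are the flange's). Camera axes: x right, y down, z forward; pixel columns grow to the right and rows downward; lengths in m; the calibration is good to about 2 mm. The wrist camera is an equidistant fisheye: a pixel r from the principal point sees the ray r / f radians off the axis. A picture is of the moment at which its call begins: read the wrist's pose just before it. There is no depth.
- r.finish_job(): hands the job in; it is judged then, once.
The state is a dict: "time_s": time; "joints": joint angles; "joint_velocities": joint speeds; "effort": joint torques, N m; "tcp_pos": TCP position; "ee_rot": TCP orientation; "wrist_force": force on the tool from outside, world axes, zero at the start; "moment": the same for the moment, N m; "gripper_width": opening from 0.0 (shut) to 1.0 (fully open); "gripper_force": force on a finger pad.
Only numpy, scipy, OpenCV 4.12 (cv2) and the standard library are available. Lean on these libraries where they do the work, as an engineer would, in place of code of your own. Each camera call takes 0.05 s, during which the arm holds its last target. There are 200 camera calls.

## Working session

There is one attempt and no reset: what is moved stays moved. The work goes in short steps, Python scripts to look and compute and a tool call to move; the robot and the scene stay as the last step left them, time stands still between calls to the robot, and variables do not carry over. Pictures are saved under pics/ and viewed, at most 10 in all, crops included, and the job is handed in when it is done.

Besides the shell and the picture viewer there is one more tool, called after "Request:" as name(argument=value, ...) on one line, values as JSON. step_arm: Moves the arm, as the interface text tells. Its arguments: {"type":"object","properties":{"targets":{"type":"string"},"claw":{"type":"number"}},"required":["targets"]}

```bash
mkdir -p pics; python3 - <<'E'
from station import sense,cams,r
import cv2,pickle
s=sense();print(s['time_s'],s['tcp_pos'],s['ee_rot'],s['wrist_force'])
d={}
for n in['scene','side','wrist']:
    c=cams.capture(n);d[n]=c;cv2.imwrite(f'pics/{n}0.png',c['frame'])
    print(n,{k:v for k,v in c.items() if k!='frame'})
pickle.dump((s,d),open('c0.pkl','wb'))
E
```

```text
0.0 [0.24361551 0.57492899 0.22147102] [[ 9.20678637e-01 -3.90320822e-01 -7.10330573e-04]
 [-3.90321445e-01 -9.20676430e-01 -2.02001546e-03]
 [ 1.34469479e-04  2.13704234e-03 -9.99997707e-01]] [-0.72302402 -0.36199799 -0.03362891]
scene {'vertical_fov': 56.14112632859439, 'cx': 322.0831747664269, 'cy': 199.91629849231103, 'eye': array([ 0.08799919, -0.55244785,  0.46191465]), 'rotation': array([[ 0.75662231, -0.30356434,  0.57911258],
       [-0.65372145, -0.33349622,  0.67928532],
       [-0.01307495, -0.89254073, -0.4507772 ]])}
side {'vertical_fov': 54.55451262987308, 'cx': 327.8698281030232, 'cy': 201.86552643360665, 'eye': array([0.34018965, 0.74799352, 0.41857733]), 'rotation': array([[-0.94780776, -0.11269361,  0.29826262],
       [-0.3182989 ,  0.38902174, -0.86449285],
       [-0.01860782, -0.9143097 , -0.40458808]])}
wrist {'vertical_fov': 65.70646984690485, 'cx': 320.6330970083684, 'cy': 196.57301834215673, 'tool_from_camera': array([[ 1.95142488e-04, -9.57523279e-01, -2.88355913e-01,
         7.83657457e-02],
       [ 9.99999975e-01,  2.19452942e-04, -5.19802687e-05,
         8.95761394e-04],
       [ 1.13052871e-04, -2.88355895e-01,  9.57523297e-01,
        -1.62040548e-01],
       [ 0.00000000e+00,  0.00000000e+00,  0.00000000e+00,
         1.00000000e+00]])}
```

View pics/scene0.png

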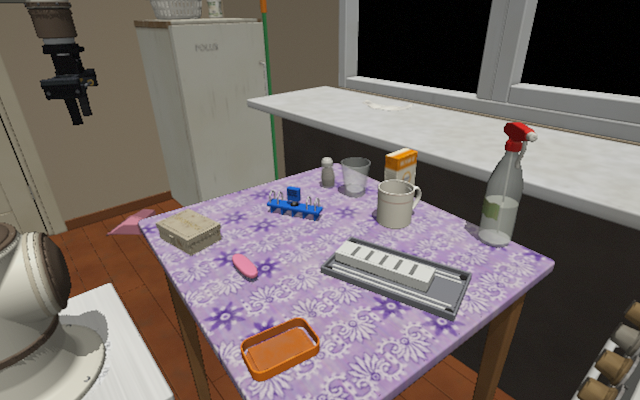

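View pics/side0.png

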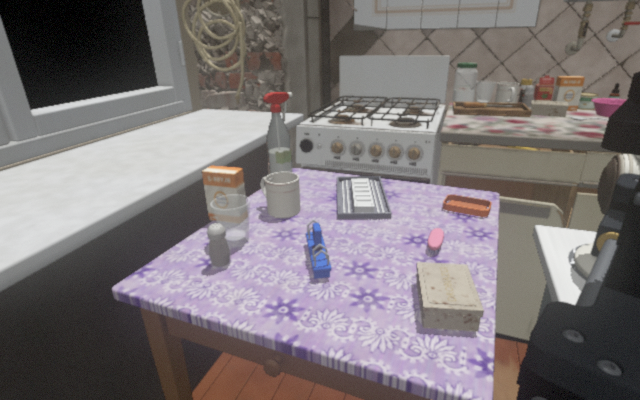

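The scene view shows the divider near (294,208) and the tray near (397,275). In the side view they are near (318,250) and (362,197). I'll enlarge both.

```bash
python3 - <<'E'
import cv2,pickle,numpy as np
s,d=pickle.load(open('c0.pkl','rb'))
def crop(n,x,y,w,h,k):
    im=cv2.resize(d[n]['frame'][y:y+h,x:x+w],None,fx=k,fy=k,interpolation=cv2.INTER_CUBIC)
    for i in range(0,w,10): cv2.line(im,(i*k,0),(i*k,6 if i%50 else 14),(0,0,255),1); cv2.putText(im,str(x+i),(i*k,22),0,.33,(0,0,255),1)
    for i in range(0,h,10): cv2.line(im,(0,i*k),(8,i*k),(0,0,255),1); cv2.putText(im,str(y+i),(10,i*k+4),0,.33,(0,0,255),1)
    return im
a=crop('scene',315,235,160,80,5)
b=np.hstack([crop('scene',260,180,70,44,5),crop('side',295,215,90,44,5)])
cv2.imwrite('pics/m1.png',cv2.vconcat([a,b[:200]]) if b.shape[1]==800 else a)
c=np.hstack([crop('side',325,170,70,55,7),crop('side',295,220,44,55,7)])
cv2.imwrite('pics/m2.png',c)
E
```

```text
(no output)
```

View pics/m1.png

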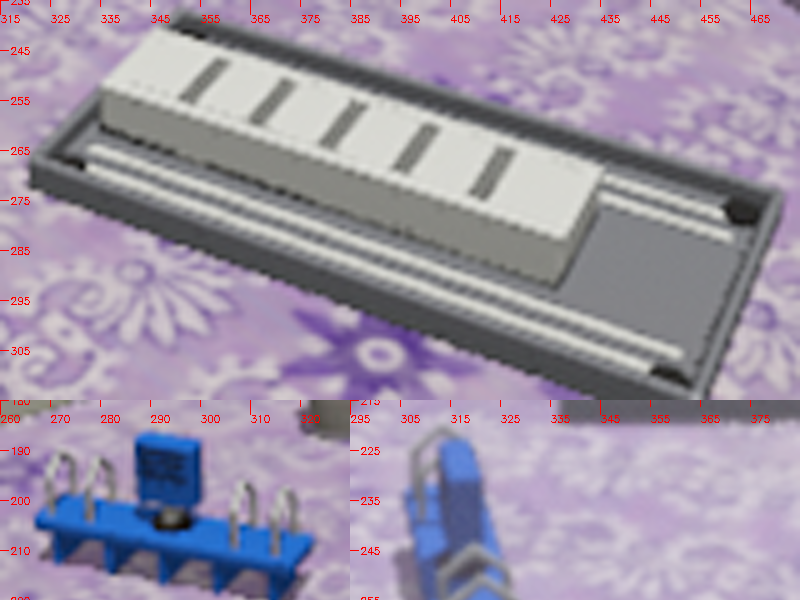

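View pics/m2.png

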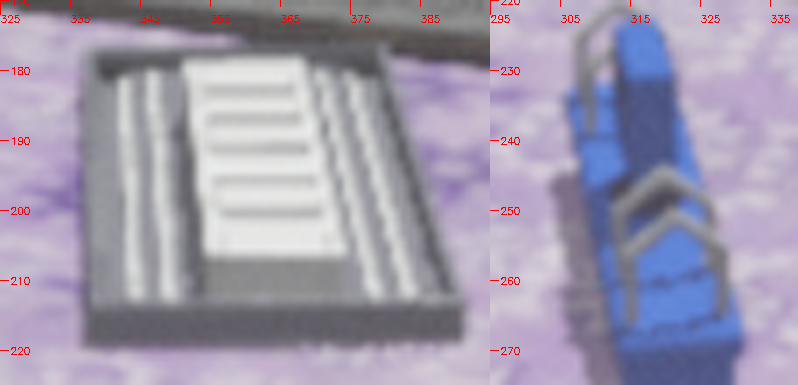

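View pics/wrist0.png

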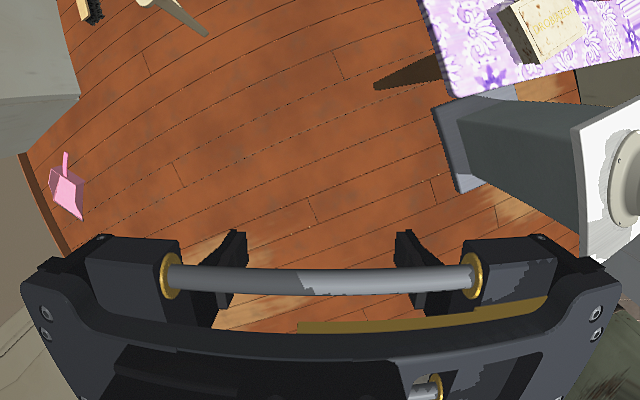

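The crops show the rail's five slots, with scene centres from (356,251) to (413,270). They also show the bar ends, and the grip top at about (294,188). I'll fit both poses with the known geometry.

```bash
cat > h.py <<'E'
import numpy as np,pickle
from scipy.optimize import least_squares
def proj(c,P):
    p=(np.asarray(P)-c['eye'])@c['rotation']; f=200/np.tan(np.radians(c['vertical_fov']/2))
    return p[:,:2]/p[:,2:]*f+[c['cx'],c['cy']]
def place(x,y,yaw,L):
    L=np.asarray(L,float); C,S=np.cos(yaw),np.sin(yaw)
    return np.c_[x+C*L[:,0]-S*L[:,1],y+S*L[:,0]+C*L[:,1],L[:,2]]
E
cat > fit.py <<'E'
from h import *
s,d=pickle.load(open('c0.pkl','rb'))
sl=lambda t:[[0,t+k*.03,.03] for k in(2,1,0,-1,-2)]
rc=lambda t:[[-.024,t+.095,.03],[.024,t+.095,.03],[-.024,t-.095,.03],[.024,t-.095,.03]]
hw,hl=.065,.13
S=np.array([[356,251.2],[369.4,255.4],[383.8,260],[398.2,264.6],[413.4,269.6],
 [335.4,253.4],[347,240.6],[428.6,283],[436.2,268],[321,267.6],[351,238],[456,314],[471.4,274]])
D=np.array([[363.4,200.3],[362.7,195.9],[361.9,191.1],[361.3,186.9],[360.9,182.9],
 [374.4,206.3],[354.6,206.7],[368.4,178.3],[351.7,178.6],[391.1,212.1],[337,212.9]])
def res(p):
    x,y,a,t=p
    L=sl(t)+rc(t)+[[-hw,hl,.016],[hw,hl,.016],[-hw,-hl,.016],[hw,-hl,.016]]
    W=place(x,y,a,L)
    return np.r_[(proj(d['scene'],W)-S).ravel(),(proj(d['side'],W[:11])-D).ravel()]
q=least_squares(res,[.55,0,0,.015],loss='soft_l1');print('tray',q.x,np.degrees(q.x[2]));print(res(q.x).reshape(-1,2).round(1).tolist())
b=[[-.017,.072,.028],[.017,.072,.028],[-.017,-.072,.028],[.017,-.072,.028],[0,0,.076]]
S2=np.array([[267.2,204],[272.4,199.4],[319.6,213],[323.2,208.4],[294,188]])
D2=np.array([[331.1,268.3],[313.1,269],[306.1,233.6],[316.4,226.9]])
def res2(p):
    W=place(*p,b); return np.r_[(proj(d['scene'],W)-S2).ravel(),(proj(d['side'],W[[0,1,3,4]])-D2).ravel()]
q=least_squares(res2,[.5,.2,0.],loss='soft_l1');print('div',q.x,np.degrees(q.x[2]));print(res2(q.x).reshape(-1,2).round(1).tolist())
for n,px in(('scene',[[328,186],[353,193],[396,224],[245,275]]),('side',[[220,266],[230,242],[283,215],[436,252]])):
    c=d[n];f=200/np.tan(np.radians(c['vertical_fov']/2))
    for u in px:
        v=c['rotation']@[(u[0]-c['cx'])/f,(u[1]-c['cy'])/f,1]; print(n,u,(c['eye']-v*c['eye'][2]/v[2]).round(3))
E
python3 fit.py
```

```text
tray [ 0.57084871 -0.20012882  0.30837642  0.02515983] 17.668667426359683
[[-0.1, -0.4], [0.2, -0.2], [-0.1, -0.2], [0.2, -0.1], [0.3, -0.1], [-0.5, -1.8], [-0.8, -0.3], [-0.3, -0.1], [0.0, 0.5], [-0.9, -1.1], [-0.0, -2.3], [0.1, 2.0], [2.0, -1.0], [0.2, -0.5], [0.1, -0.7], [0.1, -0.4], [-0.0, -0.4], [-0.3, -0.4], [0.1, -0.8], [0.0, -1.0], [-0.1, -0.2], [-0.2, -0.3], [0.8, 0.3], [0.7, 0.0]]
div [0.57716262 0.12864231 0.46337777] 26.54959052106469
[[-1.2, -1.3], [0.2, -2.2], [-1.5, -0.4], [0.3, -1.9], [-0.5, -0.8], [0.4, -1.7], [-0.3, -0.7], [-0.3, -2.7], [0.5, -1.3]]
scene [328, 186] [0.754 0.201 0.   ]
scene [353, 193] [0.774 0.118 0.   ]
scene [396, 224] [ 0.729 -0.074  0.   ]
scene [245, 275] [ 0.355 -0.002  0.   ]
side [220, 266] [0.753 0.207 0.   ]
side [230, 242] [0.785 0.118 0.   ]
side [283, 215] [ 0.73  -0.039  0.   ]
side [436, 252] [0.356 0.032 0.   ]
```

Tray pose: (0.571, -0.200), yaw 17.7°, slot shift about 25 mm. Divider pose: (0.577, 0.129), yaw 26.5°. I'll turn the tool and move to hover above the divider.

Request:
step_arm(targets="0 0 0 6.8; 0 0 0 6.8; 0 0 0 6.8; 0 0 0 6.8; 0 0 0 6.8; 0 0 0 6.5; 3.9 -0.7 0 0; 3.9 -0.7 0 0; 3.9 -0.7 0 0; 3.9 -0.7 0 0; 3.9 -0.7 0 0; 3.9 -0.7 0 0", claw=8.7)

```text
time_s: 1.15
tcp_pos: [0.3865, 0.3831, 0.2224]
ee_rot: [[0.447, -0.894, -0.0], [-0.894, -0.447, -0.0], [0.0, 0.0, -1.0]]
wrist_force: [0.5, -0.1, 0.7]
gripper_width: 0.999
gripper_force: 0.0
```

Request:
step_arm(targets="3.9 -0.7 0 0; 3.9 -0.7 0 0; 3.9 -0.7 0 0; 3.9 -0.7 0 0; 3.9 -0.7 0 0; 0 0 0 0; 0 0 0 0")

```text
time_s: 1.73
tcp_pos: [0.5051, 0.2241, 0.222]
ee_rot: [[0.443, -0.897, -0.001], [-0.897, -0.443, -0.0], [0.0, 0.001, -1.0]]
wrist_force: [-0.2, -0.1, -0.5]
gripper_width: 1.003
gripper_force: 0.0
```

```bash
python3 - <<'E'
from station import sense,cams
import cv2,pickle
s=sense();c=cams.capture('wrist');cv2.imwrite('pics/w1.png',c['frame']);pickle.dump((s,c),open('w1.pkl','wb'))
print(s['tcp_pos'],s['ee_rot'][:,0],s['wrist_force'])
E
```

```text
[0.50511809 0.22410584 0.22204085] [ 4.42988561e-01 -8.96527263e-01  3.18876279e-05] [-0.17653798 -0.05107034 -0.52777376]
```

View pics/w1.png

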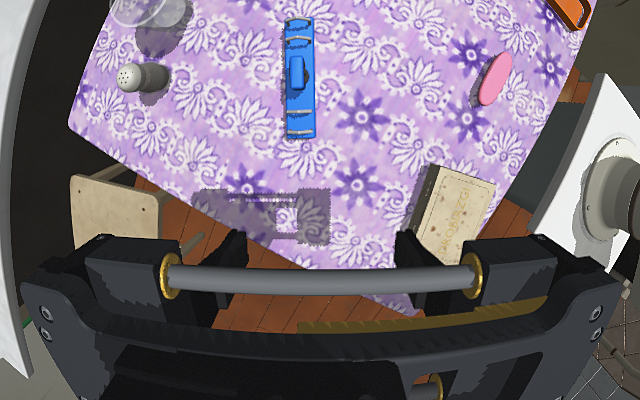

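The wrist view shows the divider upright, with bar ends at rows 18 and 138, columns 285 to 314. The grip is at about (299,73). I'll refine the pose from this view.

```bash
cat >> h.py <<'E'
def wproj(s,c,P):
    T=c['tool_from_camera'];p=(np.asarray(P)-s['tcp_pos'])@s['ee_rot'];p=(p-T[:3,3])@T[:3,:3]
    f=200/np.tan(np.radians(c['vertical_fov']/2));rr=np.hypot(p[:,0],p[:,1]);th=np.arctan2(rr,p[:,2])
    return np.c_[c['cx']+f*th*p[:,0]/rr,c['cy']+f*th*p[:,1]/rr]
E
python3 - <<'E'
from h import *
import cv2
s,c=pickle.load(open('w1.pkl','rb'))
im=c['frame'].astype(int);m=((im[:,:,0]-im[:,:,2]>90)&(im[:,:,1]-im[:,:,2]>15)).astype(np.uint8)
m[:, :270]=0;m[:,330:]=0;m[160:]=0
for v in(18,22,30,55,60,75,88,95,110,125,132,136): 
    u=np.where(m[v])[0]; print(v,u.min() if len(u) else None,u.max() if len(u) else None)
vv=np.where(m)[0];print(vv.min(),vv.max())
b=[[-.017,.072,.028],[.017,.072,.028],[-.017,-.072,.028],[.017,-.072,.028]]
D=np.array([[314.5,138],[285,138],[311.5,17.5],[285.5,18]])
for g in(0,1):
  L=b+[[0,0,.076]]*g; Q=np.r_[D,[[298.5,73]]*g] if g else D
  fn=lambda p:(wproj(s,c,place(*p,L))-Q).ravel()
  for yaw0 in(.46,):
    q=least_squares(fn,[.577,.129,yaw0]);print(q.x,np.degrees(q.x[2]),fn(q.x).round(1))
x,y,a=q.x
print(wproj(s,c,place(x,y,a,[[k,l,.076] for k in(-.007,.007) for l in(-.017,.017)])).round(1))
E
```

```text
18 310 312
22 289 313
30 285 313
55 285 313
60 285 313
75 286 314
88 286 314
95 286 314
110 313 314
125 287 314
132 312 315
136 287 314
17 138
[0.57603588 0.13279849 0.46624914] 26.714107808629997 [-0.1  0.7  0.   1.2  1.9 -1.3 -1.9 -0.8]
[0.57524067 0.13268872 0.46636168] 26.72055612620737 [ 0.6  0.9  0.7  1.4  2.6 -1.1 -1.3 -0.6 -2.3 -0.7]
[[303.3  55.4]
 [303.6  89.1]
 [289.   55.8]
 [289.3  89.5]]
```

Request:
step_arm(targets="3.8 -0.8 0 -0.4; 3.8 -0.8 0 0; 3.9 -0.7 0 0; 0 0 3 0; 0 0 3 0; 0 0 3 0; 0 0 3 0; 0 0 2 0; 0 0 1.5 0; 0 0 1.2 0; 0 0 1 0; 0 0 0 0")

```text
time_s: 2.78
tcp_pos: [0.5749, 0.1345, 0.0433]
ee_rot: [[0.454, -0.891, -0.004], [-0.891, -0.454, -0.002], [-0.0, 0.004, -1.0]]
wrist_force: [0.1, -0.6, -0.7]
gripper_width: 0.999
gripper_force: 0.0
```

```bash
python3 - <<'E'
from station import sense,cams
import cv2,pickle
s=sense();c=cams.capture('wrist');pickle.dump((s,c),open('w2.pkl','wb'))
d=cams.capture('side');e=cams.capture('scene')
k=lambda f,x,y:cv2.resize(f[y:y+100,x:x+133],(400,300),interpolation=cv2.INTER_CUBIC)
cv2.imwrite('pics/w2.png',cv2.vconcat([cv2.hconcat([k(d['frame'],250,180),k(e['frame'],230,140)]),cv2.resize(c['frame'],(800,500))[200:500]]))
print(s['tcp_pos'],s['wrist_force'])
E
```

```text
[0.57494614 0.13450407 0.04329764] [ 0.11308909 -0.58769503 -0.69696266]
```

View pics/w2.png

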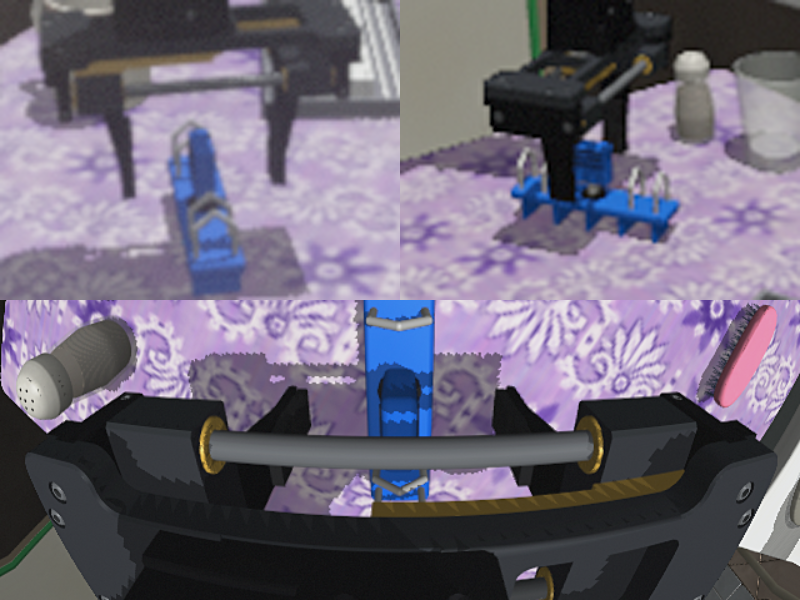

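The fingers straddle the grip at the right height. I'll nudge 4 mm along the bar and close.

Request:
step_arm(targets="0.3 0 0 0; 0 0 0 0; 0 0 0 0; 0 0 0 0; 0 0 0 0; 0 0 0 0; 0 0 0 0; 0 0 0 0; 0 0 0 0; 0 0 0 0", claw=0.6)

```text
time_s: 3.77
tcp_pos: [0.5781, 0.1311, 0.0455]
ee_rot: [[0.453, -0.892, -0.0], [-0.892, -0.453, -0.0], [0.0, 0.0, -1.0]]
wrist_force: [0.3, -0.1, 0.5]
gripper_width: 0.326
gripper_force: 0.0
```

Request:
step_arm(targets="0 0 0 0; 0 0 -0.5 0; 0 0 -1 0; 0 0 -2 0; 0 0 -2 0; 0 0 -1.5 0; 0 0 0 0; 0 0 0 0; 0 0 0 0; 0 0 0 0")

```text
time_s: 4.6
tcp_pos: [0.5771, 0.1307, 0.1141]
ee_rot: [[0.453, -0.892, -0.003], [-0.892, -0.453, -0.001], [-0.0, 0.003, -1.0]]
wrist_force: [-0.3, -0.3, -2.3]
gripper_width: 0.155
gripper_force: 30.0
```

```bash
python3 - <<'E'
from station import sense,cams
import cv2,pickle
s=sense();d=cams.capture('side');e=cams.capture('scene');pickle.dump((s,d,e),open('c3.pkl','wb'))
k=lambda f,x,y:cv2.resize(f[y:y+100,x:x+133],(400,300),interpolation=cv2.INTER_CUBIC)
cv2.imwrite('pics/w3.png',cv2.hconcat([k(d['frame'],250,165),k(e['frame'],230,120)]))
print(s['tcp_pos'],s['wrist_force'],s['moment'],s['gripper_width']*87)
E
```

```text
[0.5770814  0.13072284 0.11414088] [-0.26574147 -0.25201367 -2.28643084] [ 0.03555337 -0.05762744 -0.01476996] 13.495195565773413
```

View pics/w3.png

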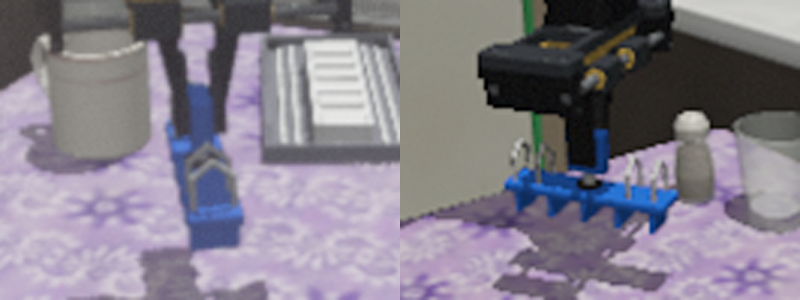

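The divider is held in the air. The grip closed late, so I'll measure its offset from the TCP.

```bash
python3 - <<'E'
from h import *
s,d,e=pickle.load(open('c3.pkl','rb'))
b=np.array([[-.017,.072,.028],[.017,.072,.028],[-.017,-.072,.028],[.017,-.072,.028]])
S=np.array([[265.7,181],[272.7,178.3],[315.7,189],[322.7,184]]);D=np.array([[331,234],[313.3,235.7],[305.7,206.7]])
t=s['ee_rot'];yaw=np.arctan2(-t[1,1],-t[0,1]);print(np.degrees(yaw))
def f(p,tilt=True):
    L=b.copy();L[:,2]+=p[2]+(p[3]*L[:,1] if len(p)>3 else 0)
    W=place(p[0],p[1],yaw,L)
    return np.r_[(proj(e,W)-S).ravel(),(proj(d,W[[0,1,3]])-D).ravel()]
for p0 in([.577,.13,.06],[.577,.13,.06,0]):
    q=least_squares(f,p0,loss='soft_l1');print(q.x,f(q.x).round(1))
    dl=(np.r_[q.x[:3]]-s['tcp_pos'])@t;print('div origin in tool (mm)',dl*1e3)
E
```

```text
26.918328883600964
[0.57682848 0.12391302 0.06257265] [-0.9 -0.2 -1.1 -2.6  3.3  0.7  1.7 -0.   1.3  0.9 -0.3  0.8 -0.4 -3.3]
div origin in tool (mm) [ 5.97696243  3.15745288 51.57544008]
[0.57672106 0.12463485 0.06235107 0.01324882] [-1.1 -0.5 -1.3 -2.9  3.   1.   1.5  0.4  1.2  0.7 -0.4  0.7 -0.4 -2.7]
div origin in tool (mm) [ 5.28479718  2.92579392 51.79660256]
```

Request:
step_arm(targets="0 0 -0.5 4.6; 0 0 -0.5 4.6; 2.8 1.1 0 0; 2.8 1.1 0 0; 2.8 1.1 0 0; 2.8 1.1 0 0; 2.8 1.1 0 0; 2.8 1.1 0 0; 2.8 1.1 0 0; 2.8 1.1 0 0; 2.8 0.9 0 0; 2.8 0.9 0 0")

```text
time_s: 5.7
tcp_pos: [0.5618, -0.1693, 0.1248]
ee_rot: [[0.305, -0.952, -0.002], [-0.952, -0.305, 0.0], [-0.001, 0.001, -1.0]]
wrist_force: [0.3, 0.1, -1.9]
gripper_width: 0.163
gripper_force: 30.0
```

Request:
step_arm(targets="0.3 0 0 0; 0 0 1 0; 0 0 1 0; 0 0 0.3 0; 0 0 0.3 0; 0 0 0 0; 0 0 0 0; 0 0 0 0; 0 0 0 0")

```text
time_s: 6.45
tcp_pos: [0.5638, -0.1704, 0.1001]
ee_rot: [[0.305, -0.952, 0.001], [-0.952, -0.305, -0.0], [0.0, -0.001, -1.0]]
wrist_force: [0.5, -0.3, -1.5]
gripper_width: 0.159
gripper_force: 30.0
```

```bash
cat > look.py <<'E'
import sys,cv2,pickle
from station import sense,cams
s=sense();e=cams.capture('scene');d=cams.capture('side');n=sys.argv[1];pickle.dump((s,d,e),open(n+'.pkl','wb'))
def crop(c,x,y,w,h,k):
    im=cv2.resize(c['frame'][y:y+h,x:x+w],None,fx=k,fy=k,interpolation=cv2.INTER_CUBIC)
    for i in range(0,w,10): cv2.line(im,(i*k,0),(i*k,6),(0,0,255),1); cv2.putText(im,str(x+i),(i*k,16),0,.33,(0,0,255),1)
    for i in range(0,h,10): cv2.line(im,(0,i*k),(8,i*k),(0,0,255),1); cv2.putText(im,str(y+i),(10,i*k+4),0,.33,(0,0,255),1)
    return im
a=crop(e,325,215,133,75,6);b=crop(d,325,145,70,70,6)
b=cv2.copyMakeBorder(b[:148*1],0,0,0,798-420,cv2.BORDER_CONSTANT) if 0 else b
import numpy as np
im=np.zeros((450,798,3),np.uint8);im[:450]=a
cv2.imwrite(f'pics/{n}.png',im)
cv2.imwrite(f'pics/{n}s.png',b)
x,y,z=s['tcp_pos'];print(s['tcp_pos'],s['wrist_force'],s['ee_rot'][:2,1])
E
python3 look.py p4
```

```text
[ 0.56377939 -0.17038445  0.10005903] [ 0.45047169 -0.27503675 -1.52765389] [-0.95226863 -0.30525973]
```

View pics/p4.png

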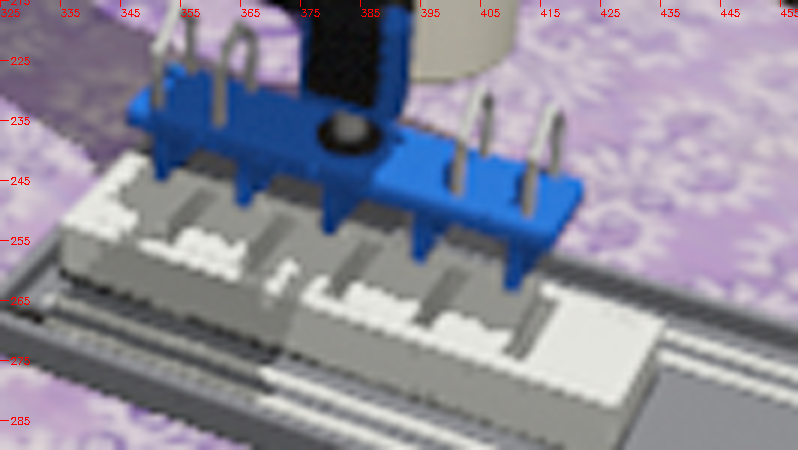

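The scene view shows the feet above the rail, with foot tips at (352,245), (366,250), (380,254), (395,259) and (410,263). I'll fit the offset to the slots.

```bash
cat > rel.py <<'E'
from h import *
def run(n,S,D=None):
    s,d,e=pickle.load(open(n+'.pkl','rb'));t=s['ee_rot'];yaw=np.arctan2(-t[1,1],-t[0,1])
    L0=np.array([[-.015,k*.03,0] for k in(2,1,0,-1,-2)]+[[-.017,.072,.028],[-.017,-.072,.028],[.017,-.072,.028]])
    def W(p):
        L=L0.copy();L[:,2]+=p[2]+p[3]*L[:,1];return place(p[0],p[1],yaw,L)
    c=s['tcp_pos'];tray=(.57085,-.20013);a=.30838;ey=np.array([-np.sin(a),np.cos(a)]);ex=np.array([np.cos(a),np.sin(a)])
    S=np.array(S)
    for lat in(1,0):
        def f(q):
            if lat: o=c+t[:,0]*q[0];p=[o[0],o[1],q[1],q[2]]
            else: o=c+t[:,0]*q[0]+t[:,1]*q[3];p=[o[0],o[1],q[1],q[2]]
            return np.r_[(proj(e,W(p))-S).ravel(),(q[2])/.01]
        r=least_squares(f,[.005,c[2]-.052,0]+([] if lat else [0]),loss='soft_l1');q=r.x
        o=c[:2]+t[:2,0]*q[0]+(0 if lat else t[:2,1]*q[3])
        print('along tool x %.1f mm, z %.1f (tcp-z %.1f) tilt %.3f'%(q[0]*1e3,q[1]*1e3,(c[2]-q[1])*1e3,q[2]),q[3:]*1e3,'| tray x %.1f, y %.1f yaw diff %.2f'%((o-tray)@ex*1e3,(o-tray)@ey*1e3,np.degrees(yaw-a)));print(f(q).round(1))
E
python3 -c "
from rel import *
run('p4',[[352,245],[365.5,249.5],[379.8,253.8],[394.8,258.7],[410.3,263.3],[346.7,233.8],[417,252],[422.2,245]])"
```

```text
along tool x 1.2 mm, z 49.5 (tcp-z 50.5) tilt -0.003 [] | tray x 2.3, y 29.3 yaw diff 0.10
[-0.6  0.2 -0.3  0.  -0.2  0.3 -0.2  0.1 -0.1  0.3 -1.  -1.9  0.9  1.3
  1.8 -0.9 -0.3]
along tool x -4.8 mm, z 37.8 (tcp-z 62.2) tilt -0.002 [-16.06130648] | tray x 18.3, y 35.3 yaw diff 0.10
[ 0.3  0.4  0.3  0.1 -0.   0.2 -0.4 -0.1 -0.8  0.   0.1 -1.4 -0.1  1.3
  0.6 -0.7 -0.2]
```

Request:
step_arm(targets="0.4 0.2 0 0; 0 0 0.5 0; 0 0 0.5 0; 0 0 0.3 0; 0 0 0.2 0; 0 0 0 0; 0 0 0 0; 0 0 0 0")

```text
time_s: 7.22
tcp_pos: [0.5628, -0.1752, 0.0846]
ee_rot: [[0.305, -0.952, 0.0], [-0.952, -0.305, -0.0], [0.0, -0.0, -1.0]]
wrist_force: [0.3, 0.4, -2.7]
gripper_width: 0.159
gripper_force: 30.0
```

Request:
step_arm(targets="0 0 0.1 0; 0 0 0.1 0; 0 0 0.1 0; 0 0 0.1 0; 0 0 0 0; 0 0 0 0; 0 0 0 0")

```text
time_s: 7.8
tcp_pos: [0.5627, -0.1752, 0.0806]
ee_rot: [[0.305, -0.952, 0.0], [-0.952, -0.305, -0.0], [0.0, -0.0, -1.0]]
wrist_force: [0.7, 0.4, -1.7]
gripper_width: 0.157
gripper_force: 30.0
```

Request:
step_arm(targets="0 0 0.1 0; 0 0 0.1 0; 0 0 0.1 0; 0 0 0 0; 0 0 0 0; 0 0 0 0")

```text
time_s: 8.3
tcp_pos: [0.5627, -0.1752, 0.0775]
ee_rot: [[0.305, -0.952, 0.0], [-0.952, -0.305, -0.0], [0.0, 0.0, -1.0]]
wrist_force: [-0.5, 0.2, -1.6]
gripper_width: 0.158
gripper_force: 30.0
```

Request:
step_arm(targets="0 0 0.1 0; 0 0 0.1 0; 0 0 0.1 0; 0 0 0 0; 0 0 0 0; 0 0 0 0")

```text
time_s: 8.8
tcp_pos: [0.5627, -0.1752, 0.0745]
ee_rot: [[0.305, -0.952, -0.0], [-0.952, -0.305, -0.0], [0.0, 0.0, -1.0]]
wrist_force: [0.1, -0.3, -1.4]
gripper_width: 0.159
gripper_force: 30.0
```

Request:
step_arm(targets="0 0 0.1 0; 0 0 0.1 0; 0 0 0 0; 0 0 0 0; 0 0 0 0")

```text
time_s: 9.22
tcp_pos: [0.5627, -0.1752, 0.0725]
ee_rot: [[0.305, -0.952, -0.0], [-0.952, -0.305, -0.0], [0.0, 0.0, -1.0]]
wrist_force: [-0.5, 0.3, -1.7]
gripper_width: 0.158
gripper_force: 30.0
```

Request:
step_arm(targets="0 0 0.1 0; 0 0 0.1 0; 0 0 0 0; 0 0 0 0; 0 0 0 0")

```text
time_s: 9.63
tcp_pos: [0.5627, -0.1752, 0.0705]
ee_rot: [[0.305, -0.952, -0.0], [-0.952, -0.305, -0.0], [0.0, 0.0, -1.0]]
wrist_force: [-0.2, -0.0, -2.2]
gripper_width: 0.157
gripper_force: 30.0
```

Still no contact force, so the feet appear to be entering the slots. Home should be at TCP z of about 0.062 to 0.064. I'll continue down.

Request:
step_arm(targets="0 0 0.1 0; 0 0 0.1 0; 0 0 0.1 0; 0 0 0 0; 0 0 0 0; 0 0 0 0")

```text
time_s: 10.13
tcp_pos: [0.5627, -0.1751, 0.0675]
ee_rot: [[0.305, -0.952, -0.0], [-0.952, -0.305, -0.0], [-0.0, 0.0, -1.0]]
wrist_force: [0.6, -0.4, -2.1]
gripper_width: 0.159
gripper_force: 30.0
```

Request:
step_arm(targets="0 0 0.1 0; 0 0 0.1 0; 0 0 0 0; 0 0 0 0; 0 0 0 0")

```text
time_s: 10.55
tcp_pos: [0.5627, -0.1752, 0.0655]
ee_rot: [[0.305, -0.952, -0.0], [-0.952, -0.305, -0.0], [0.0, 0.0, -1.0]]
wrist_force: [0.0, -0.1, -2.0]
gripper_width: 0.159
gripper_force: 30.0
```

Request:
step_arm(targets="0 0 0.1 0; 0 0 0.1 0; 0 0 0 0; 0 0 0 0; 0 0 0 0")

```text
time_s: 10.97
tcp_pos: [0.5627, -0.1752, 0.0635]
ee_rot: [[0.305, -0.952, 0.0], [-0.952, -0.305, -0.0], [0.0, -0.0, -1.0]]
wrist_force: [0.3, -0.4, -1.8]
gripper_width: 0.159
gripper_force: 30.0
```

Request:
step_arm(targets="0 0 0.1 0; 0 0 0.1 0; 0 0 0 0; 0 0 0 0; 0 0 0 0")

```text
time_s: 11.38
tcp_pos: [0.5629, -0.1752, 0.062]
ee_rot: [[0.305, -0.952, 0.001], [-0.952, -0.305, -0.0], [0.0, -0.001, -1.0]]
wrist_force: [-0.4, 0.5, 1.9]
gripper_width: 0.16
gripper_force: 30.0
```

Request:
step_arm(targets="0 0 0.1 0; 0 0 0 0; 0 0 0 0; 0 0 0 0")

```text
time_s: 11.72
tcp_pos: [0.5629, -0.1752, 0.0608]
ee_rot: [[0.305, -0.952, 0.001], [-0.952, -0.305, -0.0], [0.0, -0.001, -1.0]]
wrist_force: [-0.8, 1.0, 2.5]
gripper_width: 0.157
gripper_force: 30.0
```

Contact came at TCP z of about 0.0625, which matches home (12 + 50.5 mm). I'll press a touch more, release, back off, then look.

Request:
step_arm(targets="0 0 0.1 0; 0 0 0.1 0; 0 0 0 0; 0 0 0 0; 0 0 0 0")

```text
time_s: 12.13
tcp_pos: [0.5629, -0.1752, 0.0587]
ee_rot: [[0.305, -0.952, 0.001], [-0.952, -0.305, -0.0], [0.0, -0.0, -1.0]]
wrist_force: [-0.4, -0.2, 4.2]
gripper_width: 0.159
gripper_force: 30.0
```

Request:
step_arm(targets="0 0 -0.2 0; 0 0 0 0; 0 0 0 0; 0 0 0 0")

```text
time_s: 12.47
tcp_pos: [0.5629, -0.1752, 0.0606]
ee_rot: [[0.305, -0.952, 0.001], [-0.952, -0.305, -0.0], [0.0, -0.001, -1.0]]
wrist_force: [0.4, 0.1, 3.6]
gripper_width: 0.158
gripper_force: 30.0
```

Request:
step_arm(targets="0 0 0 0; 0 0 0 0; 0 0 0 0; 0 0 0 0; 0 0 0 0; 0 0 0 0; 0 0 0 0; 0 0 0 0", claw=5)

```text
time_s: 13.13
tcp_pos: [0.5626, -0.1752, 0.0605]
ee_rot: [[0.305, -0.952, -0.0], [-0.952, -0.305, 0.0], [-0.0, 0.0, -1.0]]
wrist_force: [-0.0, -0.3, 0.4]
gripper_width: 0.56
gripper_force: 0.0
```

Request:
step_arm(targets="0 0 -0.5 0; 0 0 -1 0; 0 0 -2 0; 0 0 -3 0; 0 0 -3 0; 0 0 -3 0; 0 0 0 0; 0 0 0 0; 0 0 0 0; 0 0 0 0")

```text
time_s: 13.97
tcp_pos: [0.5618, -0.175, 0.1846]
ee_rot: [[0.304, -0.953, -0.002], [-0.953, -0.304, 0.0], [-0.001, 0.002, -1.0]]
wrist_force: [0.3, 0.0, -0.3]
gripper_width: 0.572
gripper_force: 0.0
```

```bash
python3 look.py p5
```

```text
[ 0.56181466 -0.17499384  0.18464941] [ 0.34178388  0.02840071 -0.34661477] [-0.95252572 -0.30445242]
```

View pics/p5.png

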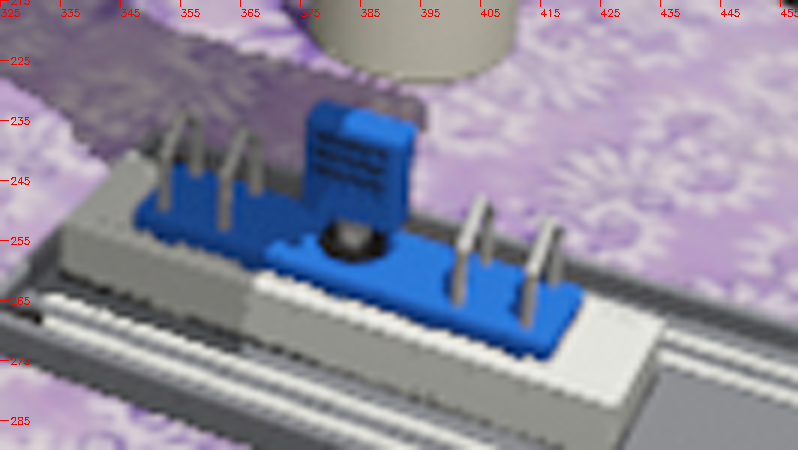

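The divider's bar lies flat on the rail from (348,252) to (417,273), level and centred. No feet are showing, the grip is free and the gripper is clear. I'm handing in the job.

```bash
python3 -c "
from station import r
print(r.finish_job())"
```

```text
the job is handed in; nothing more can be done
None
```

The divider is in the rail with its bar flat on top, level and released, and the job is handed in at about 14 s; the hand-in gave no verdict, and I did not measure the final pose or re-check the bystanders.

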